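Hang up the lid, then draw the stirring paddle out of the utensil box

TASK

Take the red lid off the utensil box and hang it by its bar handle on both yellow prongs of the twin hook, then let go of it. Then reach into the box, tilt the wooden paddle so that it comes out diagonally through the mouth (it is longer than the mouth), and finish while still holding it in the air, still and touching nothing else, all of it a good hand's breadth (about 10 cm) above the top of the box; leave the kettle, mug and flask where they stand.

Things in the scene. Friction and masses are not known exactly. Their poses are not given: they have to be found in the camera images.
- box: fixed grey steel box, outside 380 (x) x 190 (y) x 82 high, origin at the centre of its underside, x roughly away from the robot. Walls and top 4 thick, floor 5. Two ribs along y inside (12 wide, tops at z = 25) at x = -100 and +100. Inside it is 372 long, so the paddle can be shifted endways under the top plate to either side.
- mouth (a point): centre of the only opening, 175 (box x) x 150 (box y), in the middle of the box's top plate; at the plate's upper face, 82 above the table; axes as the box
- lid: loose red sheet lid, 195 (x) x 170 (y) x 4, 240 to 390 g, lying over the mouth at the start; origin at the centre of its underside, z up. Steel bridge handle: a bar along y, 138 long, 14 wide (x), 12 high, centre 60 above the underside, on two posts 10 thick at y = -63 and +63. To hang: bar across both prongs, one each side of its middle, lid level below
- lid_bar (a point): centre of the lid's handle bar; axes as the lid
- rack: fixed rack; origin on the table under the seat; open front to its -x, roughly towards the robot. Two level yellow prongs (10 diameter, axis 165 high, at y = -36 and +36) run from a crossbar at x = +75 (12 diameter, 165 high) to x = -40, then bend up to x = -52, tip tops 188 high. Posts 16 square, 171 high, at x = +75, y = -135 and +135, on feet 30 wide, 14 high, x = -55 to +145
- seat (a point): midway between the prongs, level with their upper side (170 above the table), 75 in front of the crossbar: where the underside of the bar's middle belongs; anywhere on the straight part of the prongs is good. Below the prongs and between the posts all is open, so the lid may reach under the crossbar; axes as the rack
- paddle: loose wooden paddle, 250 long (x), 80 to 155 g, in the box under the lid, lying on both ribs nearly along the box's x. Origin mid-length on the handle axis, 34 above the table at the start. Handle 20 wide (y) x 18 high, x = -47 to +125; blade 46 wide x 12 thick, x = -125 to -47, undersides flush. Balance point x = -13
- paddle_butt (a point): handle end of the paddle (x = +125 on its axis)
- paddle_tip (a point): blade end of the paddle (x = -125 on its axis)
- kettle: loose cream kettle with a red band, 140 across, about 130 high, spout to its -x, to be left alone; origin at the centre of its underside
- mug: loose blue mug, 80 across, 90 high, to be left alone; origin at the centre of its underside
- flask: loose pink drinking flask, 64 across, 150 high, to be left alone; origin at the centre of its underside

How it is judged:
By the outcome, as a careful person would: the job done as asked, in the order asked, and still so for the second after the job is handed in, while the arm keeps its last pose, push and grip.
It also fails if it takes over 62 s, if anything falls off the work surface, if the arm or the gripper's body presses on something with over 40 N, if the wrist force passes 120 N, or if a joint passes its speed limit or range.

ROBOT

A 6-joint arm with a two-finger parallel gripper is mounted at the origin on the work surface. World frame = base frame: x ahead of the robot, y to its left, z up, the work surface at z = 0. Lengths are in m, angles in rad, forces in N, time in s.
With the tool pointing down it reaches from about 0.375 to 0.9 m from the base axis. Payload 3.1 kg.
Tool frame: the origin (TCP) lies on the centre line of the jaws, within the pads' length; the fingertips stand robot.tip_reach ahead of it and the grasp point (between the pads) lies 8 mm behind it (robot.tip_reach is the distance from the TCP to the fingertips, in m); z points along the fingers, y is the line along which they close (so a half turn about z gives the same grasp; the last joint's range is limited). The gripper opens to 87 mm and grips with 3 to 60 N. Pads are 19 mm wide; open, the fingers measure 117 mm over their backs; the gripper's body (75 mm by 190 mm) begins 51 mm behind the grasp point.
Start: joints at [1.159, 0.527, 1.433, -0, 1.181, -0.178], TCP at [0.145, 0.608, 0.234] pointing down, gripper open.
Joint ranges: [-3.08, 3.08], [-0.75, 2.2], [0.22, 2.44], [-1.43, 4.57], [0, 2.65], [-2.85, 2.85]. Speed limits (rad/s): [2.79, 2.79, 3.14, 3.14, 3.14, 3.14].

INTERFACE

Orientations are given as a unit quaternion [x, y, z, w].
In Python, from rig import robot gives the robot as it stands.
- The arm moves only by the tool jog_arm, never from a script. Its argument "motion" is one flat list of numbers, 7 for each row, row after row: the shift along the tool's x, y, z scaled (see below), then the turn, a rotation vector about the tool's x, y, z scaled (see below), then the gripper's target within -1 to 1 (shut at 1, half-way at 0, fully open at -1). In form: [x, y, z, rx, ry, rz, hand, x, y, z, rx, ry, rz, hand, ...]. A call has 1 to 12 rows; each row shifts and turns the commanded pose from where the row before left it, along the tool's axes as they then stand; what a row does not reach is not made up. The controller multiplies each number of a shift by 4 cm and each number of a turn by 4 degrees. A row lasts 1/8 s, in which the tool goes at most 62.5 mm and 10.7 degrees, less where a joint would pass 70% of its speed; a pose out of reach is approached as far as the arm can. A call with a number of a shift or a turn outside -1 to 1 is refused whole. A call with a gripper value outside its range is refused whole. The fingers move at their own pace and stop on an object; "grip_force" is the grip in N (left out, the last holds). Time passes only in rows, so rows that do not move let the fingers close. It gives the time, the measured TCP pose, the force, the opening and the grip force at its end, in the units of the state.
- robot.get_obs(): the state, without advancing time (a new reading comes with each control period).
- robot.camera(name): name is "scene" or "side" or "wrist"; returns the picture (480x640x3 uint8, blue, green, red); there is no depth.
- robot.calibration(name): a dict with "fx", "fy", "cx", "cy" (pixels), "R" (3x3) and "t" (3): a world point X has camera coordinates R X + t; the wrist camera has in their place "T_tool_cam" (4x4, takes a point from camera to tool coordinates, whose origin is the TCP and whose axes are the flange's). Camera axes: x right, y down, z forward; pixel columns grow to the right and rows downward; lengths in m; the calibration is good to about 2 mm. A picture is of the moment at which its call begins: read the wrist's pose just before it. calibration takes no time and is no camera call.
- robot.hand_in(): hands the job in; it is judged then, once.
The state is a dict: "time": time; "q": joint angles; "joint_velocities": joint speeds; "joint_torque": joint torques, N m; "position": TCP position; "tool_rot": TCP orientation; "ft_force": force on the tool from outside, world axes, zero at the start; "moment": the same for the moment, N m; "grip_width": finger opening in m; "grip_force": force on a finger pad.
Only numpy, scipy, OpenCV 4.12 (cv2) and the standard library are available. Lean on these libraries where they do the work, as an engineer would, in place of code of your own. Each camera call takes 0.05 s, during which the arm holds its last target. There are 200 camera calls.

## Working session

There is one attempt and no reset: what is moved stays moved. The work goes in short steps, Python scripts to look and compute and a tool call to move; the robot and the scene stay as the last step left them, time stands still between calls to the robot, and variables do not carry over. Pictures are saved under pics/ and viewed, at most 10 in all, crops included, and the job is handed in when it is done.

Besides the shell and the picture viewer there is one more tool, called after "Emit:" by a JSON object that holds its "op" and its "data". jog_arm: Moves the arm, as the interface text tells. Shifts and turns lie within -1 to 1; 1 stands for 4 cm of shift or 4 degrees of turn. Its arguments: {"type":"object","properties":{"motion":{"type":"array","items":{"type":"number"}},"grip_force":{"type":"number"}},"required":["motion"]}

```bash
ls; mkdir -p pics; python3 - <<'E'
from rig import robot
import cv2,numpy as np
np.set_printoptions(precision=4,suppress=True)
a=robot.camera("scene");b=robot.camera("side")
cv2.imwrite("pics/scene0.png",a);cv2.imwrite("pics/side0.png",b)
print(robot.get_obs(),robot.tip_reach)
for n in("scene","side","wrist"):print(n,robot.calibration(n))
E
```

```text
pics
{'time': 0.1, 'q': array([ 1.1585,  0.5284,  1.4338,  0.    ,  1.1814, -0.1785]), 'joint_velocities': array([ 0.0009, -0.0026, -0.0024, -0.0003,  0.0006, -0.0014]), 'joint_torque': array([  0.0001, -44.0987, -17.7152,   0.0635,   0.0534,  -0.    ]), 'position': array([0.1445, 0.6074, 0.2327]), 'tool_rot': array([ 0.1166,  0.9932, -0.0009, -0.0003]), 'ft_force': array([ 0.2866, -0.3294,  0.5489]), 'moment': array([ 0.024 ,  0.0012, -0.0017]), 'grip_force': 0.0, 'grip_width': 0.08716281612765399} 0.011
scene {'fx': 533.0985672656149, 'fy': 533.0985672656149, 'cx': 316.6729600519383, 'cy': 239.08383980122966, 'R': array([[-0.0732,  0.9972,  0.0145],
       [ 0.6012,  0.0557, -0.7971],
       [-0.7957, -0.0496, -0.6036]]), 't': array([ 0.0054, -0.244 ,  1.5264])}
side {'fx': 444.4819086333576, 'fy': 444.4819086333576, 'cx': 327.49783969720403, 'cy': 250.8173424094938, 'R': array([[ 0.6972, -0.7168,  0.0103],
       [-0.4796, -0.4771, -0.7365],
       [ 0.5328,  0.5085, -0.6764]]), 't': array([-0.3928,  0.4087,  0.7366])}
wrist {'fx': 408.3383312401698, 'fy': 408.3383312401698, 'cx': 322.5951810304256, 'cy': 241.21208153941882, 'T_tool_cam': array([[ 0.0001, -0.9539, -0.3003,  0.0836],
       [ 1.    ,  0.0003, -0.0007, -0.0001],
       [ 0.0008, -0.3003,  0.9539, -0.1512],
       [ 0.    ,  0.    ,  0.    ,  1.    ]])}
```

View pics/scene0.png

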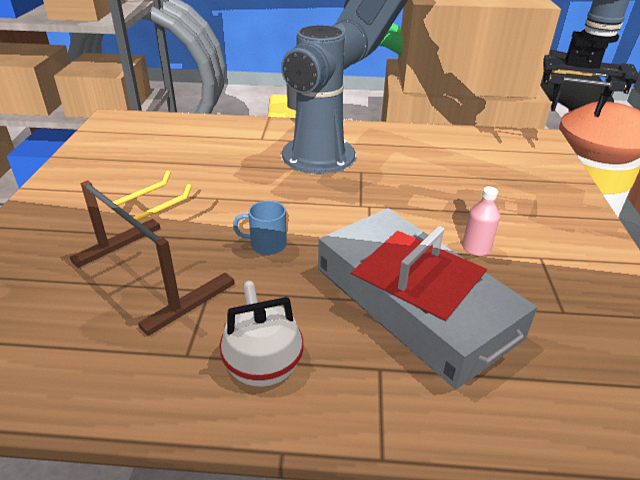

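View pics/side0.png

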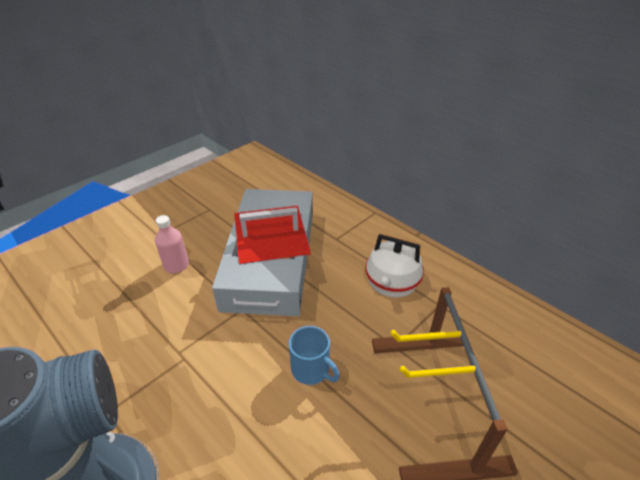

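The scene view shows the box at right with the red lid (about 352-487, 230-318) and the handle bar from (403,270) to (441,232). The rack is at left, with yellow prong tips at (168,175) and (188,190). The mug (267,228), kettle (262,340) and flask (482,222) stand around them. The side view shows the bar from (240,215) to (297,210), and the prongs at (395-460,337) and (405-473,370).

```bash
cat > h.py <<'E'
from rig import robot
import cv2,numpy as np
from scipy.spatial.transform import Rotation as Rn
np.set_printoptions(precision=4,suppress=True)
def cam(n,obs=None):
    c=robot.calibration(n);K=np.array([[c['fx'],0,c['cx']],[0,c['fy'],c['cy']],[0,0,1]])
    if 'R' in c: return K,c['R'],c['t']
    T=np.eye(4);T[:3,:3]=Rn.from_quat(obs['tool_rot']).as_matrix();T[:3,3]=obs['position']
    W=np.linalg.inv(T@c['T_tool_cam']);return K,W[:3,:3],W[:3,3]
def ray(C,px,z):
    K,R,t=C;px=np.atleast_2d(np.asarray(px,float))
    d=(R.T@np.linalg.inv(K)@np.c_[px,np.ones(len(px))].T).T;o=-R.T@t
    return o+d*((z-o[2])/d[:,2])[:,None]
def proj(C,X):
    K,R,t=C;p=(K@(R@np.atleast_2d(X).T+t[:,None])).T;return p[:,:2]/p[:,2:]
def mask(im,lo,hi):return cv2.inRange(cv2.cvtColor(im,cv2.COLOR_BGR2HSV),lo,hi)
def big(m,k=1):
    return sorted(cv2.findContours(m,cv2.RETR_EXTERNAL,cv2.CHAIN_APPROX_NONE)[0],key=cv2.contourArea)[::-1][:k]
E
python3 - <<'E'
from h import *
for n in("scene","side"):
    im=cv2.imread(f"pics/{n}0.png");C=cam(n);print(n)
    m=mask(im,(0,150,60),(6,255,255))|mask(im,(175,150,60),(180,255,255))
    c=big(m)[0];P=ray(C,c[:,0],.086)[:,:2].astype(np.float32)
    print(" lid rect",cv2.minAreaRect(P)," hull poly",cv2.approxPolyDP(cv2.convexHull(c),5,True)[:,0].tolist())
    m=mask(im,(24,150,100),(34,255,255))
    for c in big(m,5):
        x,y,w,h=cv2.boundingRect(c)
        print(" yellow",(x,y,w,h),cv2.contourArea(c))
        if cv2.contourArea(c)<60: continue
        P=ray(C,c[:,0],.165)[:,:2].astype(np.float32);print("   ",cv2.minAreaRect(P),P[P[:,0].argmin()],P[P[:,0].argmax()])
C=cam("scene")
print("box top",ray(C,[[389,209],[534,308],[458,358],[319,240]],.082))
print("bar scene",ray(C,[[403,268],[441,230]],.148))
print("bar side",ray(cam("side"),[[240,213],[298,208]],.148))
for n,r in(("scene",(390,220,460,300)),("side",(225,200,315,270))):
    im=cv2.imread(f"pics/{n}0.png")[r[1]:r[3],r[0]:r[2]];cv2.imwrite(f"pics/c_{n}.png",cv2.resize(im,None,fx=6 if n=="scene" else 4,fy=6 if n=="scene" else 4,interpolation=0))
a=cv2.imread("pics/c_scene.png");b=cv2.imread("pics/c_side.png");H=max(a.shape[0],b.shape[0]);o=np.zeros((H,a.shape[1]+b.shape[1],3),np.uint8);o[:a.shape[0],:a.shape[1]]=a;o[:b.shape[0],a.shape[1]:]=b;cv2.imwrite("pics/c.png",o);print(o.shape)
E
```

```text
scene
 lid rect ((0.5960690975189209, 0.2273741364479065), (0.19352342188358307, 0.17140337824821472), 56.23629379272461)  hull poly [[351, 272], [397, 231], [486, 269], [445, 320]]
 yellow (591, 167, 48, 27) 814.5
    ((0.35779330134391785, 0.6538214087486267), (0.10487288236618042, 0.12588706612586975), 5.66482400894165) [0.2994 0.7113] [0.4161 0.597 ]
 yellow (268, 96, 27, 22) 207.0
    ((0.05890659987926483, -0.09461241215467453), (0.13384699821472168, 0.0653938576579094), 5.545886039733887) [-0.005  -0.1289] [ 0.1228 -0.1159]
 yellow (161, 185, 30, 24) 5.5
 yellow (115, 171, 55, 33) 4.0
 yellow (286, 96, 1, 2) 0.0
side
 lid rect ((0.5907106399536133, 0.2260337471961975), (0.19229856133460999, 0.1689525544643402), 55.698081970214844)  hull poly [[298, 211], [310, 253], [239, 262], [235, 213]]
 yellow (400, 366, 75, 11) 362.5
    ((0.4987666606903076, -0.31363046169281006), (0.018777702003717422, 0.1242261752486229), 44.5904426574707) [ 0.4555 -0.2831] [ 0.5491 -0.3513]
 yellow (391, 330, 70, 11) 312.5
    ((0.5447443723678589, -0.2583294212818146), (0.02152601070702076, 0.12306970357894897), 43.55017852783203) [ 0.5012 -0.2252] [ 0.5934 -0.297 ]
box top [[0.3892 0.1796 0.082 ]
 [0.6736 0.419  0.082 ]
 [0.797  0.2724 0.082 ]
 [0.5143 0.0359 0.082 ]]
bar scene [[0.6658 0.1872 0.148 ]
 [0.5497 0.2636 0.148 ]]
bar side [[0.5418 0.2734 0.148 ]
 [0.6533 0.1898 0.148 ]]
(480, 780, 3)
```

View pics/c.png

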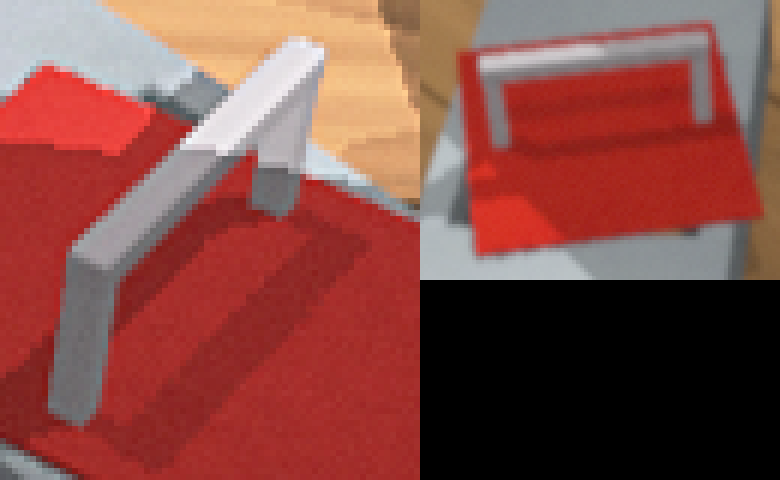

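The crop shows the bar's top face clearly: its ends sit at scene (405.4,263.5) and (441.3,227.2), with the lid turned about 16° from the box. Next I'll fit the rack and the obstacles.

```bash
python3 - <<'E'
from h import *
Cs,Cd=cam("scene"),cam("side")
b=ray(Cs,[[405.4,263.5],[441.3,227.2]],.148);print("bar scene",b.mean(0),np.linalg.norm(b[0]-b[1]),np.degrees(np.arctan2(*(b[1]-b[0])[[1,0]])))
b=ray(Cd,[[225+62/1*1+480*0,200]],.148)
# side crop: bar top face ends (480,60),(708,38) at x4, offset 420 in crop
s=lambda u,v:(225+(u-420)/4,200+v/4)
b=ray(Cd,[s(481,64),s(708,40)],.148);print("bar side",b.mean(0),np.linalg.norm(b[0]-b[1]),np.degrees(np.arctan2(*(b[0]-b[1])[[1,0]])))
for n,C,roi in(("scene",Cs,(100,165,200,230)),("side",Cd,(385,325,480,385))):
    im=cv2.imread(f"pics/{n}0.png");m=mask(im,(20,130,90),(36,255,255));k=np.zeros_like(m);k[roi[1]:roi[3],roi[0]:roi[2]]=255;m&=k
    m=cv2.morphologyEx(m,cv2.MORPH_CLOSE,np.ones((3,3)))
    N,L,st,_=cv2.connectedComponentsWithStats(m)
    for i in range(1,N):
        if st[i,4]<40: continue
        v,u=np.nonzero(L==i);px=np.c_[u,v];P=ray(C,px,.165)[:,:2]
        ax=np.array([.74,-.67]);t=P@ax;sel=(t>t.min()+.035)&(t<t.max()-.005)
        l=cv2.fitLine(P[sel].astype(np.float32),cv2.DIST_L2,0,.01,.01).ravel()
        print(n,st[i],"dir",np.degrees(np.arctan2(l[1],l[0])),"pt",l[2:],"t",t.min(),t.max(), "far",P[t.argmax()],"near",P[t.argmin()])
C=Cs
print("post tops scene",ray(C,[[86,184],[166,243]],.171))
print("post tops side",ray(Cd,[[445,292],[499,424]],.171))
print("mug top ctr",ray(C,[[268,209]],.09),ray(Cd,[[309,342]],.09),"kettle",ray(C,[[262,350]],.04),ray(Cd,[[395,278]],.04),"flask cap",ray(C,[[490,190]],.15),ray(Cd,[[163,219]],.15))
E
```

```text
bar scene [0.5971 0.2285 0.148 ] 0.1344300905265902 147.01048310690888
bar side [0.5906 0.2247 0.148 ] 0.13581161031810118 144.9070779515551
scene [113 170  57  35 332] dir -39.71042 pt [ 0.5024 -0.3186] t 0.4980668238822483 0.6391189041645312 far [ 0.5435 -0.3537] near [ 0.4113 -0.2891]
scene [134 184  57  37 349] dir -39.574387 pt [ 0.5478 -0.2625] t 0.4951820009425383 0.6357456963408002 far [ 0.5883 -0.2991] near [ 0.4618 -0.229 ]
side [390 329  72  13 531] dir -39.85373 pt [ 0.5554 -0.2684] t 0.5131104088054105 0.6392468484521859 far [ 0.5927 -0.2994] near [ 0.5023 -0.211 ]
side [399 365  77  13 609] dir -39.65996 pt [ 0.5094 -0.324 ] t 0.5157727359558937 0.6427302165190889 far [ 0.5485 -0.3535] near [ 0.4553 -0.267 ]
post tops scene [[ 0.4912 -0.429   0.171 ]
 [ 0.6636 -0.2159  0.171 ]]
post tops side [[ 0.6507 -0.2269  0.171 ]
 [ 0.4827 -0.4307  0.171 ]]
mug top ctr [[ 0.4258 -0.0795  0.09  ]] [[ 0.4267 -0.0816  0.09  ]] kettle [[ 0.771 -0.041  0.04 ]] [[ 0.7235 -0.0683  0.04  ]] flask cap [[0.4015 0.3798 0.15  ]] [[0.3992 0.38   0.15  ]]
```

```bash
cat >> h.py <<'E'
def tool(yang,tilt=0):
    """tool down with y axis at yang deg (world); tilt deg about the tool's y"""
    a=np.radians(yang);y=np.array([np.cos(a),np.sin(a),0]);z=np.array([0,0,-1.]);x=np.cross(y,z)
    return Rn.from_matrix(np.c_[x,y,z])*Rn.from_euler('y',tilt,degrees=True)
def plan(p,R,N,o=None):
    """constant row (scaled) repeated N times from the present pose to p,R"""
    o=o or robot.get_obs();R0=Rn.from_quat(o['tool_rot']);rel=R0.inv()*R;d=R0.inv().apply(np.array(p)-o['position'])
    s=Rn.from_rotvec(rel.as_rotvec()/N);A=sum((s**k).as_matrix() for k in range(N))
    row=np.r_[np.linalg.solve(A,d)/.04,np.degrees(s.as_rotvec())/4]
    print("rows",N,np.round(row,3),"max",abs(row).max());return row
def st():
    o=robot.get_obs();r=Rn.from_quat(o['tool_rot']).as_matrix()
    print("t",round(o['time'],2),"p",o['position'],"yang",np.degrees(np.arctan2(r[1,1],r[0,1])).round(2),"z",r[:,2],"q",o['q'],"F",o['ft_force'],"w",o['grip_width'],o['grip_force']);return o
E
python3 -c "
from h import *
st();plan([.594,.2266,.25],tool(56.2),18)"
```

```text
t 0.1 p [0.1445 0.6074 0.2327] yang 76.6 z [-0.0008 -0.0018 -1.    ] q [ 1.1585  0.5284  1.4338  0.      1.1814 -0.1785] F [ 0.2866 -0.3294  0.5489] w 0.08716281612765399 0.0
rows 18 [-0.786 -0.244 -0.024 -0.002 -0.     0.283] max 0.7856037490788889
```

Emit:
{"op": "jog_arm", "data": {"motion": [-0.786, -0.244, -0.024, 0, 0, 0.283, -1, -0.786, -0.244, -0.024, 0, 0, 0.283, -1, -0.786, -0.244, -0.024, 0, 0, 0.283, -1, -0.786, -0.244, -0.024, 0, 0, 0.283, -1, -0.786, -0.244, -0.024, 0, 0, 0.283, -1, -0.786, -0.244, -0.024, 0, 0, 0.283, -1, -0.786, -0.244, -0.024, 0, 0, 0.283, -1, -0.786, -0.244, -0.024, 0, 0, 0.283, -1, -0.786, -0.244, -0.024, 0, 0, 0.283, -1]}}

```text
time: 1.23
position: [0.3872, 0.4366, 0.2418]
tool_rot: [0.205, 0.979, -0.0, -0.0]
ft_force: [0.6, 0.2, 0.7]
grip_width: 0.0868
grip_force: 0.0
```

Emit:
{"op": "jog_arm", "data": {"motion": [-0.786, -0.244, -0.024, 0, 0, 0.283, -1, -0.786, -0.244, -0.024, 0, 0, 0.283, -1, -0.786, -0.244, -0.024, 0, 0, 0.283, -1, -0.786, -0.244, -0.024, 0, 0, 0.283, -1, -0.786, -0.244, -0.024, 0, 0, 0.283, -1, -0.786, -0.244, -0.024, 0, 0, 0.283, -1, -0.786, -0.244, -0.024, 0, 0, 0.283, -1, -0.786, -0.244, -0.024, 0, 0, 0.283, -1, -0.786, -0.244, -0.024, 0, 0, 0.283, -1, 0, 0, 0, 0, 0, 0, -1, 0, 0, 0, 0, 0, 0, -1]}}

```text
time: 2.6
position: [0.5937, 0.2273, 0.2502]
tool_rot: [0.291, 0.957, -0.0, -0.001]
ft_force: [-0.1, 0.6, -0.1]
grip_width: 0.0871
grip_force: 0.0
```

```bash
python3 - <<'E'
from h import *
o=st();im=robot.camera("wrist");cv2.imwrite("pics/w1.png",im);C=cam("wrist",o)
print(proj(C,[[.594,.2266,.148],[.5971,.2285,.148],[.5906,.2247,.148]]))
E
```

```text
t 2.6 p [0.5937 0.2273 0.2502] yang 56.22 z [-0.0019  0.0003 -1.    ] q [ 0.1898  0.5258  1.3846  0.0007  1.233  -0.7917] F [-0.0636  0.6386 -0.1   ] w 0.08714628483326226 0.0
[[322.8677 247.7496]
 [327.9073 249.9563]
 [317.5544 245.172 ]]
```

View pics/w1.png

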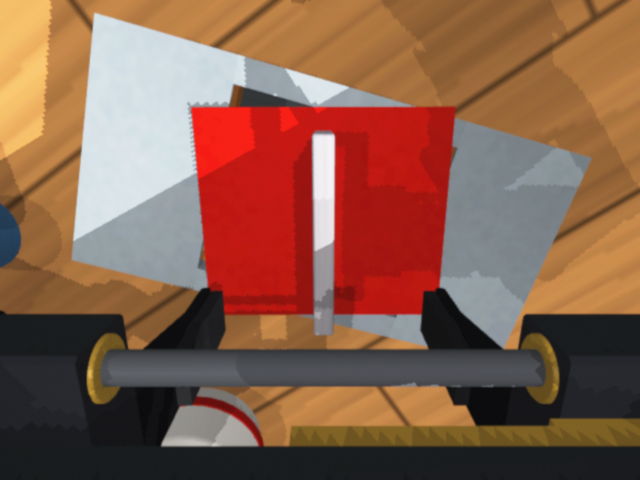

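Wrist view: the bar runs vertically at column about 323, rows 131-334, centred between the open fingers.

```bash
python3 - <<'E'
from h import *
o=st();C=cam("wrist",o);im=cv2.imread("pics/w1.png").astype(int)
for r in (145,200,250,300):
    g=im[r,280:370];nr=np.nonzero(abs(g[:,2]-g[:,1])<40)[0]+280;print(r,nr.min(),nr.max())
b=ray(C,[[323,135],[323,323]],.148);print(b,b.mean(0),np.linalg.norm(b[0]-b[1]),np.degrees(np.arctan2(*(b[0]-b[1])[[1,0]])))
plan([.5935,.2270,.143-.008],tool(56.2),8)
E
```

```text
t 2.65 p [0.5935 0.2277 0.2504] yang 56.27 z [-0.0016  0.0002 -1.    ] q [ 0.1905  0.5255  1.3847  0.0006  1.233  -0.7917] F [ 0.278   0.2449 -0.3385] w 0.08703485686889625 0.0
145 312 334
200 313 333
250 313 333
300 314 332
[[0.5344 0.2667 0.148 ]
 [0.6397 0.1964 0.148 ]] [0.5871 0.2316 0.148 ] 0.1265947965570294 146.28901612952293
rows 8 [-0.001 -0.002  0.361 -0.001 -0.003  0.002] max 0.36062047703869254
```

Emit:
{"op": "jog_arm", "data": {"motion": [0.005, 0, 0.36, 0, 0, 0, -1, 0.005, 0, 0.36, 0, 0, 0, -1, 0.005, 0, 0.36, 0, 0, 0, -1, 0.005, 0, 0.36, 0, 0, 0, -1, 0.005, 0, 0.36, 0, 0, 0, -1, 0.005, 0, 0.36, 0, 0, 0, -1, 0.005, 0, 0.36, 0, 0, 0, -1, 0, 0, 0.36, 0, 0, 0, -1, 0, 0, 0, 0, 0, 0, 1, 0, 0, 0, 0, 0, 0, 1, 0, 0, 0, 0, 0, 0, 1, 0, 0, 0, 0, 0, 0, 1], "grip_force": 45}}

```text
time: 4.15
position: [0.5937, 0.2279, 0.1363]
tool_rot: [0.29, 0.957, 0.0, 0.001]
ft_force: [0.1, -0.3, -0.1]
grip_width: 0.055
grip_force: 0.0
```

Emit:
{"op": "jog_arm", "data": {"motion": [0, 0, 0, 0, 0, 0, 1, 0, 0, 0, 0, 0, 0, 1, 0, 0, -0.1, 0, 0, 0, 1, 0, 0, -0.2, 0, 0, 0, 1, 0, 0, -0.4, 0, 0, 0, 1, 0, 0, -0.5, 0, 0, 0, 1, 0, 0, -0.5, 0, 0, 0, 1, 0, 0, -0.5, 0, 0, 0, 1, 0, 0, -0.5, 0, 0, 0, 1, 0, 0, -0.3, 0, 0, 0, 1, 0, 0, 0, 0, 0, 0, 1]}}

```text
time: 5.52
position: [0.5938, 0.2279, 0.2569]
tool_rot: [0.29, 0.957, 0.001, 0.001]
ft_force: [-0.1, 0.2, -3.8]
grip_width: 0.0134
grip_force: 45.0
```

```bash
python3 - <<'E'
from h import *
o=st();im=robot.camera("wrist");cv2.imwrite("pics/w2.png",im)
d=np.array([.769,-.639]);n=np.array([.639,.769])
f=lambda x,z:np.r_[(.575+x)*d+.1122*n,z]
print(f(-.19,.26),f(-.005,.2),"lid t",)
E
```

```text
t 5.53 p [0.5938 0.2279 0.2569] yang 56.23 z [ 0.0022  0.0004 -1.    ] q [ 0.1911  0.5181  1.3792  0.      1.242  -0.7904] F [-0.1354  0.1514 -3.7581] w 0.013437229668668537 44.99704420566559
[ 0.3678 -0.1597  0.26  ] [ 0.51   -0.2779  0.2   ] lid t
```

View pics/w2.png

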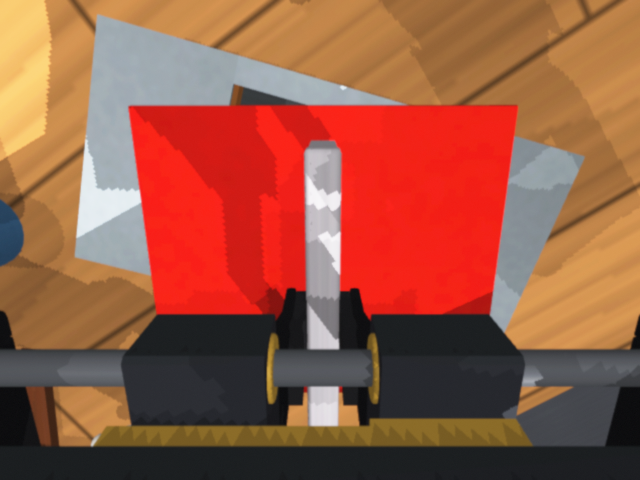

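Wrist view: the lid is held level and the bar is square between the pads, with its far end at (323,150).

```bash
cat >> h.py <<'E'
def line(p,yang,tilt,N,hand=1,o=None,y0=None,t0=0):
    """straight tool path with even yaw/tilt; prints flat rows"""
    o=o or robot.get_obs();R0=Rn.from_quat(o['tool_rot']);P0=o['position'];out=[]
    R1=tool(yang,tilt);w=(R0.inv()*R1).as_rotvec()
    for k in range(N):
        Ra=R0*Rn.from_rotvec(w*k/N);v=Ra.inv().apply((np.array(p)-P0)/N)/.04
        out+=[*np.round(np.r_[v,np.degrees(w/N)/4],3),hand]
    print(max(abs(np.array(out))));
    for k in range(N): print(", ".join("%g"%(a+0.) for a in out[7*k:7*k+7]),end=", \n")
E
python3 - <<'E'
from h import *
o=st();C=cam("wrist",o);e=ray(C,[[323,150]],.269);print("half bar",np.linalg.norm(e[0,:2]-o['position'][:2]))
d=np.array([.769,-.639]);n=np.array([.639,.769]);f=lambda x,z:np.r_[(.575+x)*d+.1122*n,z]
line(f(-.17,.26),-39.7,0,27)
E
```

```text
t 5.58 p [0.5932 0.2278 0.2558] yang 56.23 z [ 0.0001 -0.     -1.    ] q [ 0.191   0.5192  1.3804 -0.      1.2419 -0.7904] F [ 0.1287  0.7543 -3.5128] w 0.013087126382526263 44.9970817565918
half bar 0.07174306410453819
1.0
-0.044, -0.416, -0.004, 0, 0, 0.888, 1, 
-0.07, -0.413, -0.004, 0, 0, 0.888, 1, 
-0.095, -0.408, -0.004, 0, 0, 0.888, 1, 
-0.121, -0.401, -0.004, 0, 0, 0.888, 1, 
-0.145, -0.393, -0.004, 0, 0, 0.888, 1, 
-0.169, -0.383, -0.004, 0, 0, 0.888, 1, 
-0.193, -0.372, -0.004, 0, 0, 0.888, 1, 
-0.215, -0.359, -0.004, 0, 0, 0.888, 1, 
-0.237, -0.345, -0.004, 0, 0, 0.888, 1, 
-0.258, -0.33, -0.004, 0, 0, 0.888, 1, 
-0.278, -0.313, -0.004, 0, 0, 0.888, 1, 
-0.297, -0.295, -0.004, 0, 0, 0.888, 1, 
-0.315, -0.276, -0.004, 0, 0, 0.888, 1, 
-0.331, -0.256, -0.004, 0, 0, 0.888, 1, 
-0.346, -0.235, -0.004, 0, 0, 0.888, 1, 
-0.36, -0.213, -0.004, 0, 0, 0.888, 1, 
-0.373, -0.191, -0.004, 0, 0, 0.888, 1, 
-0.384, -0.167, -0.004, 0, 0, 0.888, 1, 
-0.393, -0.143, -0.004, 0, 0, 0.888, 1, 
-0.402, -0.118, -0.004, 0, 0, 0.888, 1, 
-0.408, -0.093, -0.004, 0, 0, 0.888, 1, 
-0.413, -0.068, -0.004, 0, 0, 0.888, 1, 
-0.416, -0.042, -0.004, 0, 0, 0.888, 1, 
-0.418, -0.016, -0.004, 0, 0, 0.888, 1, 
-0.418, 0.01, -0.004, 0, 0, 0.888, 1, 
-0.417, 0.036, -0.004, 0, 0, 0.888, 1, 
-0.414, 0.062, -0.004, 0, 0, 0.888, 1,
```

Emit:
{"op": "jog_arm", "data": {"motion": [-0.044, -0.416, -0.004, 0, 0, 0.888, 1, -0.07, -0.413, -0.004, 0, 0, 0.888, 1, -0.095, -0.408, -0.004, 0, 0, 0.888, 1, -0.121, -0.401, -0.004, 0, 0, 0.888, 1, -0.145, -0.393, -0.004, 0, 0, 0.888, 1, -0.169, -0.383, -0.004, 0, 0, 0.888, 1, -0.193, -0.372, -0.004, 0, 0, 0.888, 1, -0.215, -0.359, -0.004, 0, 0, 0.888, 1, -0.237, -0.345, -0.004, 0, 0, 0.888, 1]}}

```text
time: 6.7
position: [0.5228, 0.0933, 0.2572]
tool_rot: [0.544, 0.839, 0.0, 0.0]
ft_force: [-0.4, -0.8, -2.7]
grip_width: 0.0135
grip_force: 45.0
```

Emit:
{"op": "jog_arm", "data": {"motion": [-0.258, -0.33, -0.004, 0, 0, 0.888, 1, -0.278, -0.313, -0.004, 0, 0, 0.888, 1, -0.297, -0.295, -0.004, 0, 0, 0.888, 1, -0.315, -0.276, -0.004, 0, 0, 0.888, 1, -0.331, -0.256, -0.004, 0, 0, 0.888, 1, -0.346, -0.235, -0.004, 0, 0, 0.888, 1, -0.36, -0.213, -0.004, 0, 0, 0.888, 1, -0.373, -0.191, -0.004, 0, 0, 0.888, 1, -0.384, -0.167, -0.004, 0, 0, 0.888, 1]}}

```text
time: 7.82
position: [0.4528, -0.0401, 0.2586]
tool_rot: [0.754, 0.656, 0.0, 0.0]
ft_force: [-0.5, -1.3, -2.8]
grip_width: 0.0136
grip_force: 45.0
```

Emit:
{"op": "jog_arm", "data": {"motion": [-0.393, -0.143, -0.004, 0, 0, 0.888, 1, -0.402, -0.118, -0.004, 0, 0, 0.888, 1, -0.408, -0.093, -0.004, 0, 0, 0.888, 1, -0.413, -0.068, -0.004, 0, 0, 0.888, 1, -0.416, -0.042, -0.004, 0, 0, 0.888, 1, -0.418, -0.016, -0.004, 0, 0, 0.888, 1, -0.418, 0.01, -0.004, 0, 0, 0.888, 1, -0.417, 0.036, -0.004, 0, 0, 0.888, 1, -0.414, 0.062, -0.004, 0, 0, 0.888, 1, 0, 0, 0, 0, 0, 0, 1, 0, 0, 0, 0, 0, 0, 1]}}

```text
time: 9.2
position: [0.3833, -0.1724, 0.2599]
tool_rot: [0.905, 0.425, 0.0, -0.0]
ft_force: [-0.7, -0.2, -4.2]
grip_width: 0.0136
grip_force: 45.0
```

```bash
python3 - <<'E'
from h import *
o=st();a=robot.camera("scene");b=robot.camera("side")
cv2.imwrite("pics/v3.png",np.vstack([np.hstack([a[100:400,0:400],b[180:480,240:640]])]))
d=np.array([.769,-.639]);n=np.array([.639,.769]);f=lambda x,z:np.r_[(.575+x)*d+.1122*n,z]
print("rack xy",o['position'][:2]@d-.575,o['position'][:2]@n-.1122)
plan(f(-.17,.198),tool(-39.7),5)
E
```

```text
t 9.2 p [ 0.3833 -0.1724  0.2599] yang -39.7 z [ 0.0001  0.0005 -1.    ] q [-0.6903  0.2112  1.8835  0.0005  1.0472  0.0024] F [-0.7015 -0.2305 -4.1941] w 0.01357662074958669 44.99712109565735
rack xy -0.17013746077787206 0.00015574967229212144
rows 5 [-0.003  0.     0.31  -0.001 -0.001  0.003] max 0.30965358287150097
```

View pics/v3.png

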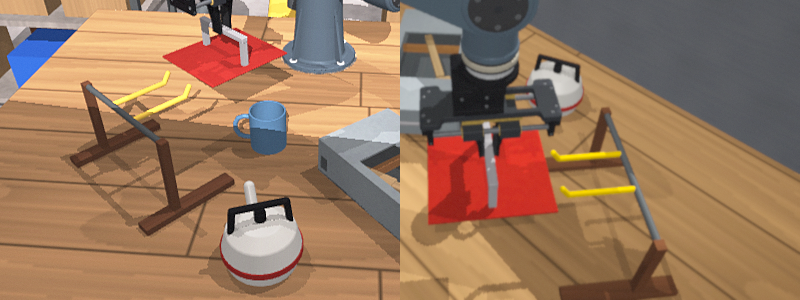

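The lid is level in front of the prongs: the prong tips are at (568,190) and (555,155) in the right half, and the lid edge is short of them. I'll descend to entry height and slide in.

Emit:
{"op": "jog_arm", "data": {"motion": [0, 0, 0.31, 0, 0, 0, 1, 0, 0, 0.31, 0, 0, 0, 1, 0, 0, 0.31, 0, 0, 0, 1, 0, 0, 0.31, 0, 0, 0, 1, 0, 0, 0.3, 0, 0, 0, 1, 0, 0, 0, 0, 0, 0, 1, 0, 0.25, 0, 0, 0, 0, 1, 0, 0.4, 0, 0, 0, 0, 1, 0, 0.4, 0, 0, 0, 0, 1, 0, 0, 0, 0, 0, 0, 1]}}

```text
time: 10.55
position: [0.4177, -0.2013, 0.1987]
tool_rot: [0.905, 0.425, 0.001, 0.001]
ft_force: [-0.4, 1.0, -3.1]
grip_width: 0.0132
grip_force: 45.0
```

```bash
python3 - <<'E'
from h import *
o=st();a=robot.camera("scene");b=robot.camera("side")
cv2.imwrite("pics/v4.png",np.hstack([cv2.resize(a[130:300,50:250],None,fx=2,fy=2),cv2.resize(b[280:450,340:540],None,fx=2,fy=2)]))
E
```

```text
t 10.55 p [ 0.4177 -0.2013  0.1987] yang -39.7 z [ 0.0024 -0.0021 -1.    ] q [-0.6907  0.3648  1.8661 -0.0001  0.9075  0.0021] F [-0.4327  0.9772 -3.1347] w 0.013210526039404832 44.99726057052612
```

View pics/v4.png

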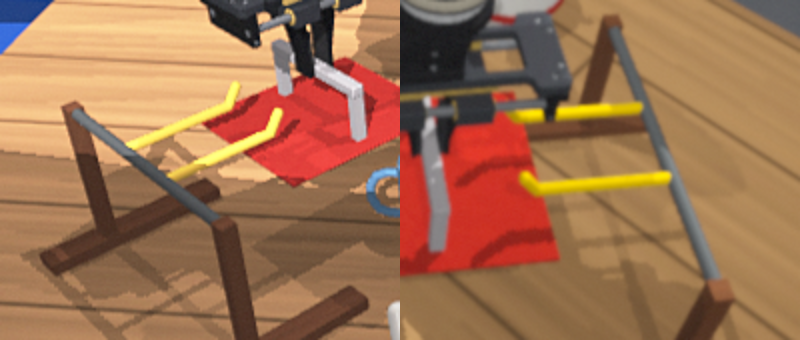

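The lid edge is starting under the prongs and the bar is well above the tips, roughly centred on both. I'll continue inward.

Emit:
{"op": "jog_arm", "data": {"motion": [0, 0.35, 0, 0, 0, 0, 1, 0, 0.4, 0, 0, 0, 0, 1, 0, 0.4, 0, 0, 0, 0, 1, 0, 0.4, 0, 0, 0, 0, 1, 0, 0.4, 0, 0, 0, 0, 1, 0, 0.4, 0, 0, 0, 0, 1, 0, 0.4, 0, 0, 0, 0, 1, 0, 0.3, 0, 0, 0, 0, 1, 0, 0, 0, 0, 0, 0, 1]}}

```text
time: 11.78
position: [0.4682, -0.2425, 0.1966]
tool_rot: [0.902, 0.426, -0.032, -0.063]
ft_force: [-55.3, 41.1, 51.8]
grip_width: 0.014
grip_force: 45.0
```

Emit:
{"op": "jog_arm", "data": {"motion": [0, 0, 0.25, 0, 0, 0, 1, 0, 0, 0.2, 0, 0, 0, 1, 0, 0, 0.1, 0, 0, 0, 1, 0, 0, 0.05, 0, 0, 0, 1, 0, 0, 0, 0, 0, 0, 1]}}

```text
time: 12.4
position: [0.4977, -0.2662, 0.1762]
tool_rot: [0.905, 0.426, -0.007, -0.015]
ft_force: [5.3, -3.6, -4.0]
grip_width: 0.013
grip_force: 44.0
```

```bash
python3 - <<'E'
from h import *
o=st();a=robot.camera("scene");b=robot.camera("side")
cv2.imwrite("pics/v5.png",np.hstack([cv2.resize(a[130:300,50:250],None,fx=2,fy=2),cv2.resize(b[280:450,340:540],None,fx=2,fy=2)]))
E
```

```text
t 12.4 p [ 0.4977 -0.2662  0.1762] yang -39.56 z [-0.0265  0.0216 -0.9994] q [-0.6889  0.5325  1.6188 -0.0002  1.0245  0.0016] F [ 5.2581 -3.6292 -3.9835] w 0.01302184770719724 43.97047285689041
```

View pics/v5.png

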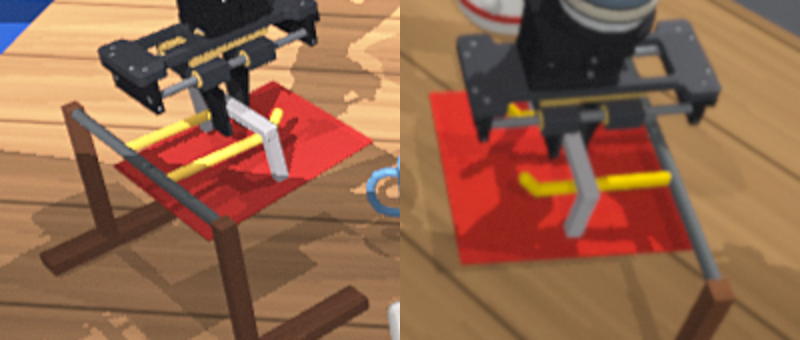

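The bar knocked the prong tips on the way in (86 N for a moment), but it is now past them, above the straight part. I'll settle and re-check.

Emit:
{"op": "jog_arm", "data": {"motion": [0, 0, 0, 0, 0, 0, 1, 0, 0, 0, 0, 0, 0, 1]}}

```text
time: 12.75
position: [0.5102, -0.2779, 0.1734]
tool_rot: [0.905, 0.425, -0.0, -0.0]
ft_force: [-0.3, 0.3, -2.9]
grip_width: 0.0127
grip_force: 44.6
```

```bash
python3 - <<'E'
from h import *
o=st();print(o['moment'],o['position'][:2]@np.array([.769,-.639])-.575)
a=robot.camera("scene");b=robot.camera("side")
cv2.imwrite("pics/a6.png",a);cv2.imwrite("pics/b6.png",b)
# lid corners: red hull, heights to be found by triangulation
H={}
for n,im in(("scene",a),("side",b)):
    m=mask(im,(0,150,50),(6,255,255))|mask(im,(175,150,50),(180,255,255))
    m=cv2.morphologyEx(m,cv2.MORPH_OPEN,np.ones((3,3)))
    if n=="scene": m[300:]=0
    c=big(m)[0];print(n,cv2.approxPolyDP(cv2.convexHull(c),4,True)[:,0].tolist())
E
```

```text
t 12.75 p [ 0.5102 -0.2779  0.1734] yang -39.69 z [-0.0004  0.0003 -1.    ] q [-0.6911  0.5443  1.6038 -0.      0.994   0.0016] F [-0.2785  0.3111 -2.9096] w 0.01267132096839383 44.586541877361014
[-0.1293  0.1062  0.0048] -0.005083564999612378
scene [[228, 205], [170, 240], [140, 222], [192, 184]]
side [[357, 328], [375, 327], [474, 374], [485, 405], [373, 412]]
```

```bash
python3 - <<'E'
from h import *
c=np.array([.5102,-.2779]);d=np.array([.769,-.639]);n=np.array([.639,.769])
E=np.array([np.r_[c+sx*.0975*d+sy*.085*n,.123] for sx,sy in((1,1),(1,-1),(-1,-1),(-1,1))])
for nm,f,roi in(("scene","a6",(90,150,260,270)),("side","b6",(340,310,500,430))):
    im=cv2.imread(f"pics/{f}.png");m=mask(im,(0,120,30),(8,255,255))|mask(im,(172,120,30),(180,255,255));k=np.zeros_like(m);k[roi[1]:roi[3],roi[0]:roi[2]]=255;m&=k
    N,L,s,_=cv2.connectedComponentsWithStats(m);m=np.isin(L,[i for i in range(1,N) if s[i,4]>25])
    v,u=np.nonzero(m);h=cv2.convexHull(np.c_[u,v].astype(np.int32))
    print(nm,cv2.approxPolyDP(h,4,True)[:,0].tolist(),"\n expected level",proj(cam(nm),E).round().tolist())
    P=proj(cam(nm),[[*(c-.069*n),.179],[*(c+.069*n),.179]]);print("  bar expected",P.round().tolist())
E
```

```text
scene [[228, 205], [146, 254], [95, 230], [97, 215], [177, 176]] 
 expected level [[142.0, 254.0], [95.0, 216.0], [179.0, 180.0], [228.0, 211.0]]
  bar expected [[138.0, 176.0], [178.0, 204.0]]
side [[486, 406], [374, 413], [357, 327], [375, 326], [462, 345]] 
 expected level [[458.0, 325.0], [491.0, 407.0], [375.0, 419.0], [358.0, 333.0]]
  bar expected [[437.0, 386.0], [415.0, 317.0]]
```

The rear lid edge is about 1 cm high, so the bar slipped a little in the pads. I'll lower until the prongs carry it.

Emit:
{"op": "jog_arm", "data": {"motion": [0, 0, 0.075, 0, 0, 0, 1, 0, 0, 0, 0, 0, 0, 1], "grip_force": 30}}

```text
time: 13.1
position: [0.5094, -0.2771, 0.1706]
tool_rot: [0.905, 0.425, -0.0, -0.001]
ft_force: [-0.2, 0.2, -3.5]
grip_width: 0.0131
grip_force: 29.7
```

Emit:
{"op": "jog_arm", "data": {"motion": [0, 0, 0.05, 0, 0, 0, 1, 0, 0, 0, 0, 0, 0, 1]}}

```text
time: 13.35
position: [0.5095, -0.2772, 0.1692]
tool_rot: [0.905, 0.425, -0.0, -0.0]
ft_force: [0.9, -0.4, -3.3]
grip_width: 0.0129
grip_force: 29.7
```

Emit:
{"op": "jog_arm", "data": {"motion": [0, 0, 0.05, 0, 0, 0, 1, 0, 0, 0, 0, 0, 0, 1]}}

```text
time: 13.6
position: [0.5095, -0.2772, 0.1672]
tool_rot: [0.905, 0.425, -0.0, -0.0]
ft_force: [0.7, -0.4, -3.2]
grip_width: 0.0131
grip_force: 29.7
```

Emit:
{"op": "jog_arm", "data": {"motion": [0, 0, 0.05, 0, 0, 0, 1, 0, 0, 0, 0, 0, 0, 1]}}

```text
time: 13.85
position: [0.5095, -0.2772, 0.1652]
tool_rot: [0.905, 0.425, -0.0, -0.0]
ft_force: [0.3, 0.2, -2.2]
grip_width: 0.0135
grip_force: 29.7
```

Emit:
{"op": "jog_arm", "data": {"motion": [0, 0, 0.05, 0, 0, 0, 1, 0, 0, 0, 0, 0, 0, 1]}}

```text
time: 14.1
position: [0.5095, -0.2772, 0.1632]
tool_rot: [0.905, 0.425, -0.0, -0.0]
ft_force: [-0.6, 0.3, -3.4]
grip_width: 0.013
grip_force: 29.7
```

Emit:
{"op": "jog_arm", "data": {"motion": [0, 0, 0.05, 0, 0, 0, 1, 0, 0, 0, 0, 0, 0, 1]}}

```text
time: 14.35
position: [0.5098, -0.2774, 0.1616]
tool_rot: [0.905, 0.425, 0.0, 0.0]
ft_force: [-1.2, -0.1, -2.5]
grip_width: 0.0134
grip_force: 29.7
```

Emit:
{"op": "jog_arm", "data": {"motion": [0, 0, 0.05, 0, 0, 0, 1, 0, 0, 0, 0, 0, 0, 1]}}

```text
time: 14.6
position: [0.5098, -0.2774, 0.1613]
tool_rot: [0.905, 0.425, 0.0, 0.001]
ft_force: [-2.9, 1.2, 7.9]
grip_width: 0.013
grip_force: 29.6
```

Emit:
{"op": "jog_arm", "data": {"motion": [0, 0, 0.05, 0, 0, 0, 1, 0, 0, 0, 0, 0, 0, 1]}}

```text
time: 14.85
position: [0.5098, -0.2774, 0.1609]
tool_rot: [0.905, 0.425, 0.0, 0.001]
ft_force: [-4.6, 3.3, 17.3]
grip_width: 0.013
grip_force: 29.7
```

```bash
python3 - <<'E'
from h import *
o=st();print(o['moment'])
a=robot.camera("scene");b=robot.camera("side")
cv2.imwrite("pics/v7.png",np.hstack([cv2.resize(a[150:280,80:240],None,fx=2.5,fy=2.5,interpolation=cv2.INTER_CUBIC),cv2.resize(b[300:430,345:505],None,fx=2.5,fy=2.5,interpolation=cv2.INTER_CUBIC)]))
E
```

```text
t 14.85 p [ 0.5098 -0.2774  0.1609] yang -39.65 z [ 0.0013 -0.0015 -1.    ] q [-0.6906  0.56    1.6174 -0.0004  0.9622  0.0017] F [-4.5602  3.3061 17.3082] w 0.012996630097586885 29.676299440761795
[0.3673 0.8928 0.0176]
```

View pics/v7.png

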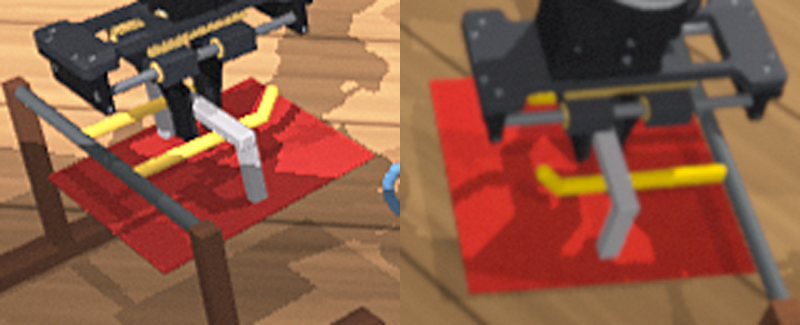

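Both prongs now carry the bar (contact at 17 N). In the right half it crosses the near prong at (630,185), well behind the bend at (550,185). I'll ease off and release gently.

Emit:
{"op": "jog_arm", "data": {"motion": [0, 0, -0.03, 0, 0, 0, 1, 0, 0, 0, 0, 0, 0, 1], "grip_force": 3}}

```text
time: 15.2
position: [0.5099, -0.2775, 0.1594]
tool_rot: [0.905, 0.425, 0.0, 0.001]
ft_force: [0.0, 0.7, 5.3]
grip_width: 0.0137
grip_force: 3.0
```

Emit:
{"op": "jog_arm", "data": {"motion": [0, 0, 0, 0, 0, 0, 0.55, 0, 0, 0, 0, 0, 0, 0.4, 0, 0, 0, 0, 0, 0, 0.2, 0, 0, 0, 0, 0, 0, 0, 0, 0, 0, 0, 0, 0, 0]}}

```text
time: 15.82
position: [0.5096, -0.2773, 0.1584]
tool_rot: [0.905, 0.425, -0.0, -0.0]
ft_force: [0.5, -0.0, 0.7]
grip_width: 0.0419
grip_force: 0.0
```

```bash
python3 - <<'E'
from h import *
o=st();a=robot.camera("scene");b=robot.camera("side")
cv2.imwrite("pics/a8.png",a);cv2.imwrite("pics/b8.png",b)
c=np.array([.5102,-.2779]);d=np.array([.769,-.639]);n=np.array([.639,.769])
E=np.array([np.r_[c+sx*.0975*d+sy*.085*n,.120] for sx,sy in((1,1),(1,-1),(-1,-1),(-1,1))])
for nm,f,roi in(("scene","a8",(90,150,260,270)),("side","b8",(340,310,500,430))):
    im=cv2.imread(f"pics/{f}.png");m=mask(im,(0,120,30),(8,255,255))|mask(im,(172,120,30),(180,255,255));k=np.zeros_like(m);k[roi[1]:roi[3],roi[0]:roi[2]]=255;m&=k
    N,L,s,_=cv2.connectedComponentsWithStats(m);m=np.isin(L,[i for i in range(1,N) if s[i,4]>25])
    v,u=np.nonzero(m);h=cv2.convexHull(np.c_[u,v].astype(np.int32))
    print(nm,cv2.approxPolyDP(h,4,True)[:,0].tolist(),"\n expected level",proj(cam(nm),E).round().tolist())
E
```

```text
t 15.82 p [ 0.5096 -0.2773  0.1584] yang -39.68 z [-0.0001  0.0001 -1.    ] q [-0.6908  0.5639  1.6185  0.      0.9594  0.0017] F [ 0.4776 -0.0433  0.6654] w 0.04186189423920185 0.0
scene [[228, 213], [144, 258], [95, 230], [97, 218], [179, 183]] 
 expected level [[142.0, 255.0], [96.0, 217.0], [179.0, 181.0], [228.0, 212.0]]
side [[487, 407], [374, 418], [358, 334], [373, 331], [437, 340], [464, 350]] 
 expected level [[458.0, 326.0], [491.0, 408.0], [374.0, 420.0], [358.0, 334.0]]
```

The lid's measured corners match the level hang within a few pixels, and the gripper reads no load. I'll retreat upward and go over the box.

Emit:
{"op": "jog_arm", "data": {"motion": [0, 0, -0.3, 0, 0, 0, 0, 0, 0, -0.5, 0, 0, 0, 0, 0, 0, -0.8, 0, 0, 0, 0, 0, 0, -0.9, 0, 0, 0, 0, 0, 0, -0.9, 0, 0, 0, 0]}}

```text
time: 16.55
position: [0.5096, -0.2772, 0.2966]
tool_rot: [0.905, 0.425, 0.0, 0.0]
ft_force: [-0.3, -0.2, -0.0]
grip_width: 0.0437
grip_force: 0.0
```

```bash
python3 - <<'E'
from h import *
st();line([.594,.227,.30],-50,0,16,0)
E
```

```text
t 16.55 p [ 0.5096 -0.2772  0.2966] yang -39.67 z [ 0.0008 -0.0007 -1.    ] q [-0.6907  0.3994  1.4716 -0.      1.2696  0.0017] F [-0.2781 -0.2081 -0.0359] w 0.04367440803332628 0.0
0.691
0.691, -0.401, -0.006, 0.001, 0, 0.161, 0, 
0.686, -0.409, -0.006, 0.001, 0, 0.161, 0, 
0.681, -0.417, -0.006, 0.001, 0, 0.161, 0, 
0.677, -0.425, -0.006, 0.001, 0, 0.161, 0, 
0.672, -0.432, -0.006, 0.001, 0, 0.161, 0, 
0.667, -0.44, -0.006, 0.001, 0, 0.161, 0, 
0.662, -0.447, -0.006, 0.001, 0, 0.161, 0, 
0.657, -0.455, -0.006, 0.001, 0, 0.161, 0, 
0.652, -0.462, -0.005, 0.001, 0, 0.161, 0, 
0.646, -0.469, -0.005, 0.001, 0, 0.161, 0, 
0.641, -0.477, -0.005, 0.001, 0, 0.161, 0, 
0.636, -0.484, -0.005, 0.001, 0, 0.161, 0, 
0.63, -0.491, -0.005, 0.001, 0, 0.161, 0, 
0.625, -0.498, -0.005, 0.001, 0, 0.161, 0, 
0.619, -0.505, -0.005, 0.001, 0, 0.161, 0, 
0.613, -0.512, -0.005, 0.001, 0, 0.161, 0,
```

Emit:
{"op": "jog_arm", "data": {"motion": [0.69, -0.4, -0.006, 0, 0, 0.161, 0, 0.686, -0.409, -0.006, 0, 0, 0.161, 0, 0.681, -0.417, -0.006, 0, 0, 0.161, 0, 0.677, -0.425, -0.006, 0, 0, 0.161, 0, 0.672, -0.432, -0.006, 0, 0, 0.161, 0, 0.667, -0.44, -0.006, 0, 0, 0.161, 0, 0.662, -0.447, -0.006, 0, 0, 0.161, 0, 0.657, -0.455, -0.006, 0, 0, 0.161, 0]}}

```text
time: 17.55
position: [0.552, -0.0241, 0.2975]
tool_rot: [0.923, 0.384, 0.001, 0.0]
ft_force: [-0.5, -1.2, -0.3]
grip_width: 0.0436
grip_force: 0.0
```

Emit:
{"op": "jog_arm", "data": {"motion": [0.652, -0.462, -0.005, 0, 0, 0.161, 0, 0.646, -0.469, -0.005, 0, 0, 0.161, 0, 0.641, -0.477, -0.005, 0, 0, 0.161, 0, 0.636, -0.484, -0.005, 0, 0, 0.161, 0, 0.63, -0.491, -0.005, 0, 0, 0.161, 0, 0.625, -0.498, -0.005, 0, 0, 0.161, 0, 0.619, -0.505, -0.005, 0, 0, 0.161, 0, 0.613, -0.512, -0.005, 0, 0, 0.161, 0, 0, 0, 0, 0, 0, 0, 0, 0, 0, 0, 0, 0, 0, 0]}}

```text
time: 18.8
position: [0.5937, 0.2265, 0.2985]
tool_rot: [0.94, 0.342, -0.0, 0.0]
ft_force: [0.6, 0.6, 0.2]
grip_width: 0.0434
grip_force: 0.0
```

```bash
python3 - <<'E'
from h import *
o=st();im=robot.camera("wrist");s=robot.camera("scene")
cv2.imwrite("pics/w9.png",im);cv2.imwrite("pics/s9.png",s)
C=cam("wrist",o);b=np.array([.5936,.2267]);x=np.array([.766,.643]);y=np.array([-.643,.766])
print(proj(C,[[*(b+sx*.0875*x+sy*.075*y),.082] for sx in(-1,1) for sy in(-1,1)]).round())
v=np.zeros((480,800,3),np.uint8);v[:,:500]=im[:,70:570];v[:330,500:]=cv2.resize(s[190:355,310:460],(300,330));cv2.imwrite("pics/v9.png",v)
E
```

```text
t 18.8 p [0.5937 0.2265 0.2985] yang -49.96 z [ 0.0001 -0.0006 -1.    ] q [ 0.1892  0.4803  1.3271 -0.0007  1.3342  1.0614] F [0.561  0.5682 0.1644] w 0.04343289719797086 0.0
[[399. 293.]
 [246. 293.]
 [410. 106.]
 [235. 106.]]
```

View pics/v9.png

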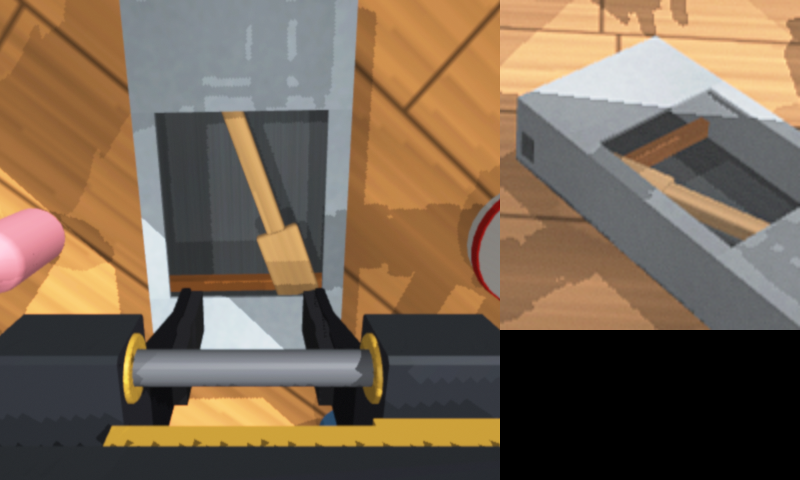

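The view shows the mouth with corners at wrist pixels (225,113), (398,110), (240,294) and (392,292). The paddle's handle runs from (304,112) to (345,233) with the blade at the near end, so the butt is at the far (+x) side and yawed towards +y.

```bash
python3 - <<'E'
from h import *
im=cv2.imread("pics/w9.png");o=robot.get_obs();C=cam("wrist",o)
M=ray(C,[[225,113],[398,110],[240,294],[392,291]],.082);print("mouth",M[:,:2].tolist(),"ctr",M.mean(0))
print(" sizes",np.linalg.norm(M[0]-M[1]),np.linalg.norm(M[2]-M[3]),np.linalg.norm(M[0]-M[2]),np.linalg.norm(M[1]-M[3]),"yaw",np.degrees(np.arctan2(*(M[0]+M[1]-M[2]-M[3])[[1,0]])))
h=mask(im,(10,70,110),(28,255,255));k=np.zeros_like(h);k[116:290,228:392]=255;h&=k
N,L,s,_=cv2.connectedComponentsWithStats(h);i=1+s[1:,4].argmax();h=L==i;print(s[i])
mid=[]
for r in range(116,292,8):
    u=np.nonzero(h[r])[0]
    if len(u):
        print(r,u.min(),u.max(),end=" | ")
        if r<225: mid.append([(u.min()+u.max())/2,r])
P=ray(C,mid,.043)[:,:2];l=cv2.fitLine(P.astype(np.float32),cv2.DIST_L2,0,.01,.01).ravel();print("\nline",l,np.degrees(np.arctan2(l[1],l[0])))
w=ray(C,[[u,r] for r in(140,180,210) for u in(np.nonzero(h[r])[0][[0,-1]]+[0,1])],.043);print("widths",[np.linalg.norm(w[j]-w[j+1]) for j in(0,2,4)])
E
```

```text
mouth [[0.6023637654316661, 0.3429531427613263], [0.6996059835193078, 0.23076092971623607], [0.47353382340763217, 0.23177419477976297], [0.5721221914047023, 0.11922037428825516]] ctr [0.5869 0.2312 0.082 ]
 sizes 0.14846932897591805 0.14962629719257337 0.1701702454490888 0.16939130071258804 yaw 40.988459058809326
[ 240  116  152  174 6470]
116 293 314 | 124 296 317 | 132 299 320 | 140 302 323 | 148 305 326 | 156 308 329 | 164 311 332 | 172 314 334 | 180 317 337 | 188 320 340 | 196 323 343 | 204 326 346 | 212 329 349 | 220 332 352 | 228 335 368 | 236 327 371 | 244 328 373 | 252 331 376 | 260 334 379 | 268 337 381 | 276 280 390 | 284 240 391 | 
line [0.495  0.8689 0.616  0.2445] 60.329037
widths [np.float64(0.021307774523106306), np.float64(0.02094395684285093), np.float64(0.021421625958477984)]
```

```bash
python3 - <<'E'
from h import *
o=st();C=cam("wrist",o);l=np.array([.495,.8689,.616,.2445])
J=ray(C,[[346,231]],.041)[0,:2];dr=l[:2];J=l[2:]+dr*((J-l[2:])@dr);mid=J+.047*dr
m=np.array([.589,.230]);a=np.radians(40.7);X=np.array([np.cos(a),np.sin(a)]);Y=np.array([-X[1],X[0]])
bf=lambda p:((p-m)@X,(p-m)@Y)
print("J",J,bf(J),"mid",mid,bf(mid),"butt",bf(mid+.125*dr),"tip",bf(mid-.125*dr))
for s in(.015,.03,.04):
    g=mid+s*dr;print(s,g,bf(g))
g=mid+.03*dr
line([*g,.12],60.3-90,0,10,-.4)
E
```

```text
t 18.9 p [0.5938 0.226  0.2984] yang -50.03 z [-0.     -0.0004 -1.    ] q [ 0.1882  0.4803  1.3274 -0.0004  1.334   1.0616] F [-0.5789  0.0971 -0.9216] w 0.04328043282530682 0.0
J [0.5819 0.1846] (np.float64(-0.03502046918988024), np.float64(-0.029778667459371272)) mid [0.6051 0.2254] (np.float64(0.009248116386904821), np.float64(-0.013988819362544761)) butt (np.float64(0.126983716325163), np.float64(0.02800545749071719)) tip (np.float64(-0.10848748355135339), np.float64(-0.05598309621580673))
0.015 [0.6126 0.2385] (np.float64(0.023376388379495818), np.float64(-0.00894950614015333))
0.03 [0.62   0.2515] (np.float64(0.037504660372086794), np.float64(-0.003910192917761922))
0.04 [0.6249 0.2602] (np.float64(0.04692350836714746), np.float64(-0.0005506507695009671))
0.508
0.091, -0.007, 0.446, 0, 0, -0.508, -0.4, 
0.091, -0.004, 0.446, 0, 0, -0.508, -0.4, 
0.091, -0.001, 0.446, 0, 0, -0.508, -0.4, 
0.091, 0.003, 0.446, 0, 0, -0.508, -0.4, 
0.091, 0.006, 0.446, 0, 0, -0.508, -0.4, 
0.091, 0.009, 0.446, 0, 0, -0.508, -0.4, 
0.091, 0.012, 0.446, 0, 0, -0.508, -0.4, 
0.09, 0.016, 0.446, 0, 0, -0.508, -0.4, 
0.089, 0.019, 0.446, 0, 0, -0.508, -0.4, 
0.089, 0.022, 0.446, 0, 0, -0.508, -0.4,
```

Emit:
{"op": "jog_arm", "data": {"motion": [0.09, 0, 0.446, 0, 0, -0.508, -0.4, 0.09, 0, 0.446, 0, 0, -0.508, -0.4, 0.09, 0, 0.446, 0, 0, -0.508, -0.4, 0.09, 0.003, 0.446, 0, 0, -0.508, -0.4, 0.09, 0.006, 0.446, 0, 0, -0.508, -0.4, 0.09, 0.009, 0.446, 0, 0, -0.508, -0.4, 0.09, 0.012, 0.446, 0, 0, -0.508, -0.4, 0.09, 0.016, 0.446, 0, 0, -0.508, -0.4, 0.09, 0.019, 0.446, 0, 0, -0.508, -0.4, 0.09, 0.022, 0.446, 0, 0, -0.508, -0.4, 0, 0, 0, 0, 0, 0, -0.4]}}

```text
time: 20.27
position: [0.6192, 0.2519, 0.1175]
tool_rot: [0.864, 0.503, -0.002, -0.001]
ft_force: [-0.3, -0.3, -0.7]
grip_width: 0.0605
grip_force: 0.0
```

```bash
python3 - <<'E'
from h import *
o=st();im=robot.camera("wrist");cv2.imwrite("pics/w10.png",im);C=cam("wrist",o)
h=mask(im,(10,70,110),(28,255,255))
dr=np.array([.495,.8689]);g=np.array([.62,.2515])
E=[[*(g+s*dr+t*np.array([-dr[1],dr[0]])),.043] for s in(.02,.04,.06,.08) for t in(.01,-.01)];print("pred",proj(C,E).round().tolist())
for r in range(0,330,15):
    u=np.nonzero(h[r,200:450])[0]+200
    # longest run
    if len(u):
        q=np.split(u,np.nonzero(np.diff(u)>1)[0]+1);q=max(q,key=len);print(r,q[0],q[-1],end=" | ")
E
```

```text
t 20.27 p [0.6192 0.2519 0.1175] yang -29.63 z [-0.0036 -0.0009 -1.    ] q [ 0.2196  0.7208  1.407  -0.0001  1.0174  0.7367] F [-0.3136 -0.2555 -0.7147] w 0.060485526741743824 0.0
pred [[308.0, 227.0], [343.0, 227.0], [308.0, 192.0], [343.0, 192.0], [307.0, 156.0], [344.0, 156.0], [307.0, 117.0], [345.0, 117.0]]
180 308 309 | 195 308 342 | 210 308 342 | 225 308 342 | 240 308 342 | 255 308 341 | 270 309 341 | 285 309 341 | 300 309 340 | 315 309 340 |
```

The handle sits exactly where predicted (columns 308-342), so I'll descend and grip.

Emit:
{"op": "jog_arm", "data": {"motion": [0, 0, 0.3, 0, 0, 0, -0.4, 0, 0, 0.35, 0, 0, 0, -0.4, 0, 0, 0.35, 0, 0, 0, -0.4, 0, 0, 0.35, 0, 0, 0, -0.4, 0, 0, 0.35, 0, 0, 0, -0.4, 0, 0, 0.3, 0, 0, 0, -0.4, 0, 0, 0.15, 0, 0, 0, -0.4, 0, 0, 0, 0, 0, 0, -0.4]}}

```text
time: 21.32
position: [0.6199, 0.252, 0.0331]
tool_rot: [0.865, 0.503, -0.0, -0.0]
ft_force: [-0.9, -0.1, 0.4]
grip_width: 0.0609
grip_force: 0.0
```

Emit:
{"op": "jog_arm", "data": {"motion": [0, 0, 0, 0, 0, 0, 1, 0, 0, 0, 0, 0, 0, 1, 0, 0, 0, 0, 0, 0, 1, 0, 0, 0, 0, 0, 0, 1, 0, 0, 0, 0, 0, 0, 1], "grip_force": 40}}

```text
time: 21.95
position: [0.6202, 0.252, 0.0338]
tool_rot: [0.865, 0.503, 0.0, 0.0]
ft_force: [-0.4, 0.1, 1.0]
grip_width: 0.02
grip_force: 40.0
```

```bash
python3 - <<'E'
from h import *
o=st();print(o['moment'])
m=np.array([.589,.230]);a=np.radians(40.7);X=np.array([np.cos(a),np.sin(a)]);Y=np.array([-X[1],X[0]])
print("box xy",(o['position'][:2]-m)@X,(o['position'][:2]-m)@Y)
E
```

```text
t 21.95 p [0.6202 0.252  0.0338] yang -29.66 z [ 0.0002  0.     -1.    ] q [ 0.2194  0.8347  1.441  -0.      0.8656  0.7371] F [-0.4143  0.0578  0.9895] w 0.019965278531272158 40.011059045791626
[-0.1423  0.116  -0.041 ]
box xy 0.03806581199353876 -0.0036573287205501656
```

Gripped at 20.0 mm with the paddle axis at TCP height. Next: lift, shift endways towards −x, and align with the box.

```bash
cat >> h.py <<'E'
m=np.array([.589,.230]);a_=np.radians(40.7);BX=np.array([np.cos(a_),np.sin(a_)]);BY=np.array([-BX[1],BX[0]])
def bp(x,y,z):return np.r_[m+x*BX+y*BY,z]
def fake(p,yang,tilt):return dict(position=np.array(p),tool_rot=tool(yang,tilt).as_quat())
E
python3 - <<'E'
from h import *
o=robot.get_obs();print("A");line(bp(-.018,0,.046),-49.3,0,6,1,o=dict(o,position=o['position']+[0,0,.008]))
print("B");line(bp(-.018,0,.066),-49.3,15,5,1,o=fake(bp(-.018,0,.046),-49.3,0))
print("C");line(bp(0,0,.105),-49.3,30,5,1,o=fake(bp(-.018,0,.066),-49.3,15))
E
```

```text
A
1.0
-0.215, -0.093, -0.018, 0, 0, 0.818, 1, 
-0.22, -0.08, -0.018, 0, 0, 0.818, 1, 
-0.224, -0.068, -0.018, 0, 0, 0.818, 1, 
-0.228, -0.055, -0.018, 0, 0, 0.818, 1, 
-0.23, -0.042, -0.018, 0, 0, 0.818, 1, 
-0.232, -0.029, -0.018, 0, 0, 0.818, 1, 
B
1.0
0, 0, -0.1, 0, 0.75, 0, 1, 
0.005, 0, -0.1, 0, 0.75, 0, 1, 
0.01, 0, -0.099, 0, 0.75, 0, 1, 
0.016, 0, -0.099, 0, 0.75, 0, 1, 
0.021, 0, -0.098, 0, 0.75, 0, 1, 
C
1.0
0.137, 0, -0.165, 0, 0.75, 0, 1, 
0.146, 0, -0.158, 0, 0.75, 0, 1, 
0.154, 0, -0.15, 0, 0.75, 0, 1, 
0.162, 0, -0.142, 0, 0.75, 0, 1, 
0.169, 0, -0.133, 0, 0.75, 0, 1,
```

Emit:
{"op": "jog_arm", "data": {"motion": [0, 0, -0.1, 0, 0, 0, 1, 0, 0, -0.1, 0, 0, 0, 1, -0.215, -0.093, -0.018, 0, 0, 0.818, 1, -0.22, -0.08, -0.018, 0, 0, 0.818, 1, -0.224, -0.068, -0.018, 0, 0, 0.818, 1, -0.228, -0.055, -0.018, 0, 0, 0.818, 1, -0.23, -0.042, -0.018, 0, 0, 0.818, 1, -0.232, -0.029, -0.018, 0, 0, 0.818, 1, 0, 0, 0, 0, 0, 0, 1, 0, 0, 0, 0, 0, 0, 1]}}

```text
time: 23.2
position: [0.5759, 0.2185, 0.0462]
tool_rot: [0.937, 0.348, 0.001, 0.0]
ft_force: [0.0, 0.2, -0.3]
grip_width: 0.0195
grip_force: 40.0
```

```bash
python3 - <<'E'
from h import *
o=st();print(o['moment'],(o['position'][:2]-m)@BX,(o['position'][:2]-m)@BY)
im=robot.camera("wrist");C=cam("wrist",o);cv2.imwrite("pics/w11.png",im)
h=mask(im,(10,70,110),(28,255,255));print("handle butt pred",proj(C,[bp(-.018+.095,t,.055) for t in(.01,-.01)]).round().tolist(),"mouth far edge pred",proj(C,[bp(.0875,t,.082) for t in(.075,-.075)]).round().tolist(),[proj(C,[bp(.02,t,.055) for t in(.01,-.01)]).round().tolist()])
for r in range(60,330,12):
    u=np.nonzero(h[r,200:450])[0]+200
    if len(u):
        q=np.split(u,np.nonzero(np.diff(u)>1)[0]+1);q=max(q,key=len);print(r,q[0],q[-1],end=" | ")
print(); print([ (r,im[r,400].tolist()) for r in range(60,200,10)])
E
```

```text
t 23.2 p [0.5759 0.2185 0.0462] yang -49.25 z [ 0.0011  0.0003 -1.    ] q [0.1814 0.7668 1.5858 0.0001 0.7878 1.0408] F [ 0.0165  0.2041 -0.2609] w 0.01946068819344086 39.99948799610138
[-0.062   0.066   0.0084] -0.017399702269719933 -0.0001982266661990313
handle butt pred [[292.0, 75.0], [354.0, 75.0]] mouth far edge pred [[27.0, 21.0], [619.0, 21.0]] [[[296.0, 242.0], [350.0, 242.0]]]
84 294 351 | 96 293 352 | 108 293 352 | 120 293 352 | 132 294 351 | 144 294 351 | 156 294 351 | 168 294 350 | 180 295 350 | 192 295 350 | 204 295 350 | 216 295 350 | 228 296 349 | 240 296 349 | 252 296 349 | 264 296 349 | 276 297 348 | 288 297 348 | 300 297 348 | 312 298 347 | 324 298 347 | 
[(60, [116, 114, 108]), (70, [117, 113, 109]), (80, [119, 113, 109]), (90, [127, 126, 115]), (100, [130, 126, 120]), (110, [129, 123, 119]), (120, [127, 121, 116]), (130, [134, 130, 123]), (140, [145, 141, 134]), (150, [145, 142, 135]), (160, [143, 142, 135]), (170, [145, 140, 136]), (180, [145, 140, 136]), (190, [146, 142, 137])]
```

The butt end is now visible in the mouth (row ~80, predicted 75) and clear of the far edge. Next, tilt and lift.

Emit:
{"op": "jog_arm", "data": {"motion": [0, 0, -0.1, 0, 0.75, 0, 1, 0.005, 0, -0.1, 0, 0.75, 0, 1, 0.01, 0, -0.1, 0, 0.75, 0, 1, 0.016, 0, -0.1, 0, 0.75, 0, 1, 0.02, 0, -0.1, 0, 0.75, 0, 1, 0, 0, 0, 0, 0, 0, 1]}}

```text
time: 24.0
position: [0.5748, 0.2179, 0.0661]
tool_rot: [0.93, 0.345, 0.122, -0.045]
ft_force: [-0.3, -0.2, -1.1]
grip_width: 0.0196
grip_force: 40.0
```

Emit:
{"op": "jog_arm", "data": {"motion": [0.137, 0, -0.165, 0, 0.75, 0, 1, 0.146, 0, -0.158, 0, 0.75, 0, 1, 0.154, 0, -0.15, 0, 0.75, 0, 1, 0.162, 0, -0.142, 0, 0.75, 0, 1, 0.169, 0, -0.133, 0, 0.75, 0, 1, 0, 0, 0, 0, 0, 0, 1, 0, 0, 0, 0, 0, 0, 1]}}

```text
time: 24.88
position: [0.5893, 0.2302, 0.1051]
tool_rot: [0.906, 0.336, 0.242, -0.09]
ft_force: [0.6, -0.1, -2.2]
grip_width: 0.0197
grip_force: 40.0
```

```bash
python3 - <<'E'
from h import *
o=st();print(o['moment'],(o['position'][:2]-m)@BX,(o['position'][:2]-m)@BY)
line(bp(.04,0,.15),-49.3,40,5,1)
print("E");line(bp(.08,0,.25),-49.3,40,6,1,o=fake(bp(.04,0,.15),-49.3,40))
print("F");line(bp(.08,0,.36),-49.3,15,8,1,o=fake(bp(.08,0,.25),-49.3,40))
E
```

```text
t 24.88 p [0.5893 0.2302 0.1051] yang -49.24 z [ 0.3787  0.326  -0.8662] q [ 0.0483  0.6396  1.887   1.046   0.3631 -0.0404] F [ 0.57   -0.0501 -2.1788] w 0.01966979767767864 39.999754428863525
[-0.3031  0.3675  0.0036] 0.00039678172548078885 -4.802612099136934e-05
1.0
0.284, 0, -0.095, -0.001, 0.501, 0.003, 1, 
0.287, 0, -0.085, -0.001, 0.501, 0.003, 1, 
0.29, 0, -0.075, -0.001, 0.501, 0.003, 1, 
0.292, 0, -0.065, -0.001, 0.501, 0.003, 1, 
0.294, 0, -0.055, -0.001, 0.501, 0.003, 1, 
E
1.0
0.396, 0, -0.212, 0, 0, 0, 1, 
0.396, 0, -0.212, 0, 0, 0, 1, 
0.396, 0, -0.212, 0, 0, 0, 1, 
0.396, 0, -0.212, 0, 0, 0, 1, 
0.396, 0, -0.212, 0, 0, 0, 1, 
0.396, 0, -0.212, 0, 0, 0, 1, 
F
1.0
0.221, 0, -0.263, 0, -0.781, 0, 1, 
0.206, 0, -0.275, 0, -0.781, 0, 1, 
0.191, 0, -0.286, 0, -0.781, 0, 1, 
0.175, 0, -0.296, 0, -0.781, 0, 1, 
0.159, 0, -0.305, 0, -0.781, 0, 1, 
0.142, 0, -0.313, 0, -0.781, 0, 1, 
0.125, 0, -0.32, 0, -0.781, 0, 1, 
0.107, 0, -0.327, 0, -0.781, 0, 1,
```

The tilt is clean. I'll slide it out along its own axis, then straight up.

Emit:
{"op": "jog_arm", "data": {"motion": [0.3, 0, 0, 0, 0, 0, 1, 0.4, 0, 0, 0, 0, 0, 1, 0.4, 0, 0, 0, 0, 0, 1, 0.4, 0, 0, 0, 0, 0, 1, 0.4, 0, 0, 0, 0, 0, 1, 0.4, 0, 0, 0, 0, 0, 1, 0, 0, 0, 0, 0, 0, 1]}}

```text
time: 25.75
position: [0.6505, 0.2827, 0.1519]
tool_rot: [0.905, 0.337, 0.244, -0.09]
ft_force: [-0.5, 0.3, -2.2]
grip_width: 0.02
grip_force: 40.0
```

Emit:
{"op": "jog_arm", "data": {"motion": [0.15, 0, -0.26, 0, 0, 0, 1, 0.25, 0, -0.43, 0, 0, 0, 1, 0.25, 0, -0.43, 0, 0, 0, 1, 0.25, 0, -0.43, 0, 0, 0, 1, 0.25, 0, -0.43, 0, 0, 0, 1, 0.25, 0, -0.43, 0, 0, 0, 1, 0.25, 0, -0.43, 0, 0, 0, 1, 0.25, 0, -0.43, 0, 0, 0, 1, 0.25, 0, -0.43, 0, 0, 0, 1, 0.25, 0, -0.43, 0, 0, 0, 1, 0.15, 0, -0.26, 0, 0, 0, 1, 0, 0, 0, 0, 0, 0, 1]}}

```text
time: 27.25
position: [0.6497, 0.282, 0.3553]
tool_rot: [0.905, 0.336, 0.243, -0.09]
ft_force: [0.5, -0.2, -2.0]
grip_width: 0.0199
grip_force: 40.0
```

Emit:
{"op": "jog_arm", "data": {"motion": [0, 0, 0, 0, 0, 0, 1, 0, 0, 0, 0, 0, 0, 1, 0, 0, 0, 0, 0, 0, 1, 0, 0, 0, 0, 0, 0, 1]}}

```text
time: 27.75
position: [0.6496, 0.2823, 0.3538]
tool_rot: [0.906, 0.336, 0.242, -0.09]
ft_force: [0.6, -0.0, -2.2]
grip_width: 0.0196
grip_force: 40.0
```

```bash
python3 - <<'E'
from h import *
o=st();print(o['moment'],o['joint_velocities'])
p=o['position'];R=Rn.from_quat(o['tool_rot']);tip=p+R.apply([-.155,0,0]);butt=p+R.apply([.095,0,0]);print("tip",tip,"butt",butt)
a=robot.camera("scene");b=robot.camera("side")
for nm,im in(("scene",a),("side",b)):
    old=cv2.imread(f"pics/{nm}0.png");d=cv2.absdiff(im,old).max(2)
    w=mask(im,(8,50,90),(28,220,255))
    P=proj(cam(nm),[tip,butt,tip+(p-tip)*.3]).round().astype(int);print(nm,P.tolist(),"wood at",[int(w[v,u]) if 0<=v<480 and 0<=u<640 else None for u,v in P], "sample along",[int(w[int(y),int(x)]) if 0<=y<480 and 0<=x<640 else None for x,y in proj(cam(nm),[tip+(butt-tip)*k for k in np.linspace(-.08,1.08,15)])])
    # obstacles unmoved?
    for k,X in dict(mug=(.426,-.08,.045),kettle=(.74,-.05,.06),flask=(.40,.38,.07)).items():
        u,v=proj(cam(nm),[X])[0].astype(int);print(k,(u,v),"mean diff",d[max(v-20,0):v+20,max(u-20,0):u+20].mean().round(1))
    roi=(90,150,260,270) if nm=="scene" else (340,310,500,430)
    q=mask(im,(0,120,30),(8,255,255))|mask(im,(172,120,30),(180,255,255));k=np.zeros_like(q);k[roi[1]:roi[3],roi[0]:roi[2]]=255
    v,u=np.nonzero(cv2.morphologyEx(q&k,cv2.MORPH_OPEN,np.ones((3,3))));print("lid hull",cv2.approxPolyDP(cv2.convexHull(np.c_[u,v].astype(np.int32)),4,True)[:,0].tolist())
E
```

```text
t 27.75 p [0.6496 0.2823 0.3538] yang -49.29 z [ 0.3784  0.326  -0.8663] q [0.1371 0.3675 1.4721 0.3585 0.8835 0.8274] F [ 0.6422 -0.0136 -2.2023] w 0.019575618372518734 39.99966502189636
[-0.3103  0.397   0.0425] [ 0.0011 -0.0025 -0.003   0.0009  0.0008  0.0015]
tip [0.5478 0.1947 0.2764] butt [0.712  0.336  0.4013]
scene [[412, 167], [540, 150], [431, 164]] wood at [255, 255, 255] sample along [255, 255, 255, 255, 255, 255, 255, 255, 0, 255, 255, 255, 255, 255, 255]
mug (np.int64(268), np.int64(226)) mean diff 12.3
kettle (np.int64(258), np.int64(327)) mean diff 15.0
flask (np.int64(482), np.int64(221)) mean diff 15.0
lid hull [[228, 213], [145, 257], [97, 220], [177, 184]]
side [[258, 180], [269, 81], [260, 160]] wood at [255, 0, 255] sample along [255, 255, 255, 255, 255, 255, 255, 255, 255, 255, 0, 0, 0, 0, 0]
mug (np.int64(308), np.int64(355)) mean diff 4.2
kettle (np.int64(394), np.int64(264)) mean diff 4.7
flask (np.int64(171), np.int64(244)) mean diff 6.9
lid hull [[486, 407], [374, 418], [358, 333], [455, 326]]
```

```bash
python3 -c "
from rig import robot
print(robot.hand_in())"
```

```text
the job is handed in; nothing more can be done
None
```

I handed the job in at 27.9 s: the lid hangs level on both prongs, released, and the gripper holds the paddle still about 18 cm or more above the box; sliding the lid in, the bar knocked the prong tips (about 86 N at the wrist, limit 120 N), and the kettle, mug and flask show no sign of having moved.

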